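# Clear the levelling plate and open the cleaner bottle

### The arm

A 6-joint arm with a two-finger parallel gripper is mounted at the origin on the work surface. World frame = base frame: x ahead of the robot, y to its left, z up, the work surface at z = 0. Lengths are in m, angles in rad, forces in N, time in s.
With the tool pointing down it reaches from about 0.375 to 0.9 m from the base axis. Payload 3.1 kg.
Tool frame: the origin (TCP) lies on the centre line of the jaws, within the pads' length; the fingertips stand 14 mm ahead of it and the grasp point (between the pads) lies 5 mm behind it; z points along the fingers, y is the line along which they close (so a half turn about z gives the same grasp; the last joint's range is limited). The gripper opens to 85 mm and grips with 20 to 120 N. Pads are 22 mm wide; open, the fingers measure 114 mm over their backs; the gripper's body (76 mm by 85 mm) begins 54 mm behind the grasp point. The pads swing forward as they close: fully open they stand 13 mm farther back than shut.
Start: joints at [-0.178, 0.527, 1.433, -0, 1.181, -0.178], TCP at [0.625, 0, 0.245] pointing down, gripper open.
Joint ranges: [-3.08, 3.08], [-0.75, 2.2], [0.22, 2.44], [-1.43, 4.57], [0, 2.65], [-2.85, 2.85]. Speed limits (rad/s): [2.79, 2.79, 3.14, 3.14, 3.14, 3.14].

### API

Orientations are given as a unit quaternion [w, x, y, z].
In Python, from rig import r gives the robot as it stands.
- The arm moves only by the tool send_rows, never from a script. Its argument "commands" is a list of rows, each a list of 6 numbers: the shift along the tool's x, y, z in units of 30 cm (1.0 is 30 cm), then the turn, a rotation vector about the tool's x, y, z in units of 180 degrees (1.0 is 180 degrees). A call has 1 to 10 rows; each row is the pose to reach, as a shift and turn from the pose commanded when the call began, along the tool's axes at that moment, turning the shorter way round; what a row does not reach only later rows make up. A row lasts 1/10 s, in which the tool goes at most 50 mm and 8.59 degrees, less where a joint would pass 70% of its speed; a pose out of reach is approached as far as the arm can. A call with a number of a shift or a turn outside -1 to 1 is refused whole. A call with a gripper value outside its range is refused whole. "jaw" is the opening, from 0 (shut) to 1 (fully open), set as the call begins (left out, the last holds). The fingers move at their own pace and stop on an object; the grip force is fixed at half the most. Time passes only in rows, so rows that repeat a pose let the fingers close. It gives the time, the measured TCP pose, the force, the opening and the grip force at its end, in the units of the state.
- r.get_obs(): the state, without advancing time (a new reading comes with each control period).
- r.camera(name): name is "scene" or "side" or "wrist"; returns a dict with "frame" (420x560x3 uint8, blue, green, red), "vfov" (degrees; the focal length in pixels is half the picture's height over the tangent of half this angle, whatever the lens; pixels are square), "cx", "cy" (the principal point, pixels), "k1" (the pictures are not rectified: a ray, as slopes to the right and down, at radius r is drawn at 1 + k1 r^2 times it, then the intrinsics apply), "R" (3x3) and "t" (3): a world point X has camera coordinates R X + t; the wrist camera has in their place "hand_eye" (4x4, takes a point from camera to tool coordinates, whose origin is the TCP and whose axes are the flange's). Camera axes: x right, y down, z forward; pixel columns grow to the right and rows downward; lengths in m; the calibration is good to about 2 mm. A picture is of the moment at which its call begins: read the wrist's pose just before it. There is no depth.
- r.close_job(): hands the job in; it is judged then, once.
The state is a dict: "time": time; "qpos": joint angles; "dq": joint speeds; "effort": joint torques, N m; "position": TCP position; "orientation": TCP orientation; "contact_force": force on the tool from outside, world axes, zero at the start; "torque": the same for the moment, N m; "width": opening from 0.0 (shut) to 1.0 (fully open); "gripper_force": force on a finger pad.
Only numpy, scipy, OpenCV 4.12 (cv2) and the standard library are available. Lean on these libraries where they do the work, as an engineer would, in place of code of your own. Each camera call takes 0.05 s, during which the arm holds its last target. There are 200 camera calls.

### The job

Get the steel plate ready for cleaning: grip the scraper block and, with it rather than with the fingers, push all four loose chips off the plate into the plate's gutter, and leave the scraper standing upright on the plate. Then open the cleaner bottle that is clamped in the vise: press its push-and-turn safety cap down, twist it about a quarter turn anticlockwise (seen from above) while pressed, and lift it off. Finish while still gripping the cap, held still and level straight above the open bottle, about 8 cm clear of its neck; do not put it down or let go, and leave everything else on the bench where it is.

Things in the scene. Friction and masses are not known exactly. Their poses are not given: they have to be found in the camera images.
- plate: steel plate fixed to the bench. Flat top 160 mm (x) by 140 mm (y), 30 mm above the bench; origin on the bench under the centre of the flat top. Along its +x edge, away from the robot, an open gutter as long as the plate is wide: x = 80 to 126 mm, floor 6 mm above the bench; its rim (x = 126 to 130 mm) is 24 mm high, lower than the plate top
- gutter (a point): centre of the gutter's floor (plate frame x = 103 mm, z = 6 mm)
- scraper: loose scraper block, 110 to 230 g, standing on the plate's -x end. Black nylon foot 32 (x) by 116 (y) by 18 mm high, on it a wooden grip ridge 20 mm thick (x), 70 mm long (y), from 18 to 54 mm above the underside. Origin at the centre of its underside. Its +x long face pushes the chips. It tips over the gutter edge if its origin passes the edge
- chip1: loose steel chip, 22 x 9 x 7 mm, about 12 g, lying on the plate on the gutter side of the scraper, within 40 mm of the plate's x axis; origin at centre of underside
- chip2: loose steel chip, 18 x 9 x 7 mm, about 12 g, lying on the plate on the gutter side of the scraper, within 40 mm of the plate's x axis; origin at centre of underside
- chip3: loose steel chip, 20 x 9 x 7 mm, about 12 g, lying on the plate on the gutter side of the scraper, within 40 mm of the plate's x axis; origin at centre of underside
- chip4: loose steel chip, 16 x 9 x 7 mm, about 12 g, lying on the plate on the gutter side of the scraper, within 40 mm of the plate's x axis; origin at centre of underside
- cap: ribbed grey safety cap on the bottle, 16-sided, 60 mm diameter, 36 mm high (top 9 mm solid), about 45 g; origin at centre of its underside, z up. Locked, its underside is 175 mm above the bench. It turns (anticlockwise from above) only while pressed down 5.5 to 8 mm (8 is the bottom stop); turned 55 to 130 degrees (80 is best) it lifts straight off. 1.5 mm of sideways play. Vise jaws end 50 mm below it
- neck (a point): centre of the bottle neck's rim, on the cap's axis, 194 mm above the bench, 19 mm above the underside of the locked cap; neck 38 mm diameter, 48.4 mm over its ledges. The bottle (white, 63 x 80 mm body) cannot turn or move
- seal (a joint): sprung seal in the bottle's mouth, under the cap: 0 m with the cap locked, grows to 0.008 m as the cap is pressed down, -0.002 with the cap off. Its spring pushes the cap up with about 4 N locked, 7.5 N at 5 mm, 9.5 N at 8 mm
- vise: red bench vise bolted down, holding the bottle upright in its jaws; origin on the bench under the bottle's axis. 300 mm long along its x (screw and handle at -x), 120 mm wide (handle bar 160 mm), jaws 110 mm wide, tops 125 mm above the bench
- grease_tin: bystander: squat metal tin with lid, 48 mm diameter, 55 mm tall; origin at centre of underside; leave where it is
- big_nut: bystander: loose dark hex nut, 36 mm across flats, 18 mm high; origin at centre of underside; leave where it is
- oil_can: bystander: brass oil can, 76 mm diameter, 190 mm tall with a bent spout along its +x; origin at centre of underside; leave where it is
- screwdriver: bystander: screwdriver lying flat, origin at centre of underside, handle to its -x; leave where it is
- wrench: bystander: wrench lying flat, origin at centre of underside, long axis x; leave where it is
- carton: bystander: cardboard gift carton 90 x 100 x 195 mm; origin at centre of underside; leave where it is
- spray_can: bystander: aerosol can, 60 mm diameter, 170 mm tall; origin at centre of underside; leave where it is
Not all that is in view belongs to the job. Several things have the shape of the scraper; the one meant has the colours described above. What is shaped like the cap but orange is not meant.

How it is judged:
On the way, in this order (a step that is already met when the one before it is completed fails the run):
1. the scraper block is gripped (contact force between scraper and the fingers above 2 N), for 0.1 s.
2. all four chips lie in the gutter (x of chip1 in the frame of plate between 0.08 and 0.13 m and y of chip1 in the frame of plate between -0.07 and 0.07 m and z of chip1 in the frame of plate between 0 and 0.026 m and x of chip2 in the frame of plate between 0.08 and 0.13 m and y of chip2 in the frame of plate between -0.07 and 0.07 m and z of chip2 in the frame of plate between 0 and 0.026 m and x of chip3 in the frame of plate between 0.08 and 0.13 m and y of chip3 in the frame of plate between -0.07 and 0.07 m and z of chip3 in the frame of plate between 0 and 0.026 m and x of chip4 in the frame of plate between 0.08 and 0.13 m and y of chip4 in the frame of plate between -0.07 and 0.07 m and z of chip4 in the frame of plate between 0 and 0.026 m), for 0.2 s.
3. the scraper stands on the plate, let go, and the cap is pressed down against its spring (z of scraper in the frame of plate between 0.026 and 0.034 m and angle between scraper's own z axis and vertical below 0.15 rad and x of scraper in the frame of plate between -0.09 and 0.09 m and y of scraper in the frame of plate between -0.08 and 0.08 m and contact force between scraper and the fingers below 0.1 N and value of joint seal above 0.0045 m and contact force between cap and the fingers above 1 N), for 0.1 s.
4. the cap is off its neck, in the grip (z of cap in the frame of neck above -0.003 m and contact force between cap and the fingers above 1 N), for 0.1 s.
At the end, for the whole second after the job is handed in: All chips in the gutter (4 mm or more below the plate top); scraper let go, upright on the plate (0.15 rad); cap in the fingers, still (0.03 m/s), level (0.26 rad), its underside 35 to 160 mm above the neck rim, within 40 mm of its axis sideways, touching nothing else of the task (all of step 2 and z of scraper in the frame of plate between 0.026 and 0.034 m and angle between scraper's own z axis and vertical below 0.15 rad and x of scraper in the frame of plate between -0.09 and 0.09 m and y of scraper in the frame of plate between -0.08 and 0.08 m and contact force between scraper and the fingers below 0.1 N and z of cap in the frame of neck between 0.035 and 0.16 m and horizontal distance between cap and neck below 0.04 m and angle between cap's own z axis and vertical below 0.26 rad and contact force between cap and the fingers above 1 N and contact force between cap and vise below 0.05 N and contact force between cap and scraper below 0.05 N and linear speed of cap below 0.03 m/s); the arm keeps its last pose, push and grip.
It fails at once if a chip is pushed with the fingers (contact force between any of chip1, chip2, chip3, chip4 and the fingers above 0.5 N).
It fails at once if a bystander is moved more than 30 mm (distance of any of grease_tin, big_nut, oil_can, screwdriver, wrench, carton, spray_can from where it was at the start of the episode above 0.03 m).
It also fails if it takes over 64 s, if anything falls off the work surface, if the arm or the gripper's body presses on something with over 40 N, if the wrist force passes 120 N, or if a joint passes its speed limit or range.

## Working session

There is one attempt and no reset: what is moved stays moved. The work goes in short steps, Python scripts to look and compute and a tool call to move; the robot and the scene stay as the last step left them, time stands still between calls to the robot, and variables do not carry over. Pictures are saved under pics/ and viewed, at most 12 in all, crops included, and the job is handed in when it is done.

Besides the shell and the picture viewer there is one more tool, called after "Call:" in YAML: its name, and indented under it one key for each argument. send_rows: Moves the arm, as the interface text tells. Shifts and turns lie within -1 to 1; 1 stands for 30 cm of shift or 180 degrees of turn. Its arguments: {"type":"object","properties":{"commands":{"type":"array","items":{"type":"array","items":{"type":"number"}}},"jaw":{"type":"number"}},"required":["commands"]}

```bash
mkdir -p pics; ls; cat > h.py <<'E'
import numpy as np, cv2
from rig import r
from scipy.spatial.transform import Rotation as Ro
def cam(n):
    o=r.get_obs(); c=r.camera(n); f=c["frame"]; F=f.shape[0]/2/np.tan(np.radians(c["vfov"])/2)
    if n=="wrist":
        q=o["orientation"]; T=np.eye(4); T[:3,:3]=Ro.from_quat([q[1],q[2],q[3],q[0]]).as_matrix(); T[:3,3]=o["position"]
        M=T@np.array(c["hand_eye"]); 
        R=M[:3,:3].T; t=-R@M[:3,3]
    else: R=np.array(c["R"]); t=np.array(c["t"])
    K=np.array([[F,0,c["cx"]],[0,F,c["cy"]],[0,0,1.]]); D=np.array([c["k1"],0,0,0,0])
    return dict(f=f,K=K,D=D,R=R,t=t,o=o)
def ray(c,uv):
    p=cv2.undistortPoints(np.array(uv,float).reshape(-1,1,2),c["K"],c["D"]).reshape(-1,2)
    d=np.c_[p,np.ones(len(p))]@c["R"]; return -c["R"].T@c["t"],d
def onz(c,uv,z):
    C,d=ray(c,uv); return C+d*((z-C[2])/d[:,2])[:,None]
def proj(c,X):
    return cv2.projectPoints(np.array(X,float).reshape(-1,3),cv2.Rodrigues(c["R"])[0],c["t"],c["K"],c["D"])[0].reshape(-1,2)
E
python3 - <<'E'
from h import *
ps=[]
for n in("scene","side","wrist"):
    c=cam(n); np.save(n+".npy",c["f"]); print(n,-c["R"].T@c["t"],c["R"][2],c["K"][0,0],c["D"][0]); cv2.imwrite(f"pics/{n}0.png",cv2.resize(c["f"],(800,600),interpolation=cv2.INTER_CUBIC))
print(c["o"])
E
```

```text
pics
scene [ 1.57829824 -0.5254123   1.08706323] [-0.68882876  0.34923285 -0.63525692] 494.49803281989006 -0.005288159130922405
side [ 0.45600164 -1.29171492  0.95767475] [ 0.07409902  0.83937075 -0.53848499] 494.30531536619003 -0.06055396523217867
wrist [0.62519407 0.07346314 0.37215567] [-0.00136145 -0.28778882 -0.95769293] 366.94410654638875 -0.02248051029535483
{'time': 0.1, 'qpos': array([-1.78512244e-01,  5.28363183e-01,  1.43376360e+00, -1.16876555e-05,
        1.18139273e+00, -1.78512302e-01]), 'dq': array([-0.00043612, -0.00252148, -0.00381555,  0.0011613 , -0.00039243,
        0.00078136]), 'effort': array([ 4.33945943e-04, -4.43301880e+01, -1.78587180e+01, -2.04061280e-04,
        3.88642526e-03,  1.10165692e-05]), 'position': array([6.24391685e-01, 1.28465288e-04, 2.44440960e-01]), 'orientation': array([-7.88305862e-04,  7.07104860e-01,  7.07108046e-01, -5.53894738e-04]), 'contact_force': array([-0.25352626, -0.76730263,  1.35470868]), 'torque': array([-0.02675872, -0.00986982, -0.00374612]), 'gripper_force': 0.0, 'width': 1.00507604159535}
```

View pics/scene0.png

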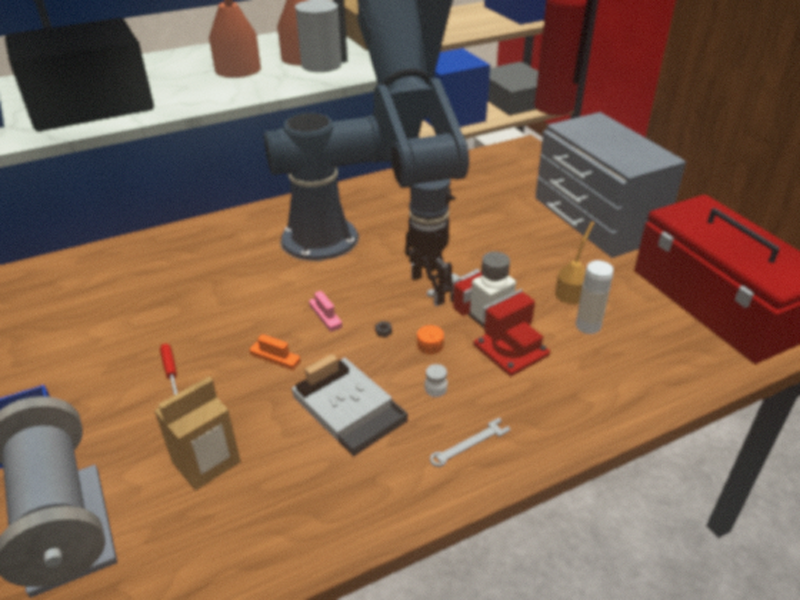

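View pics/side0.png

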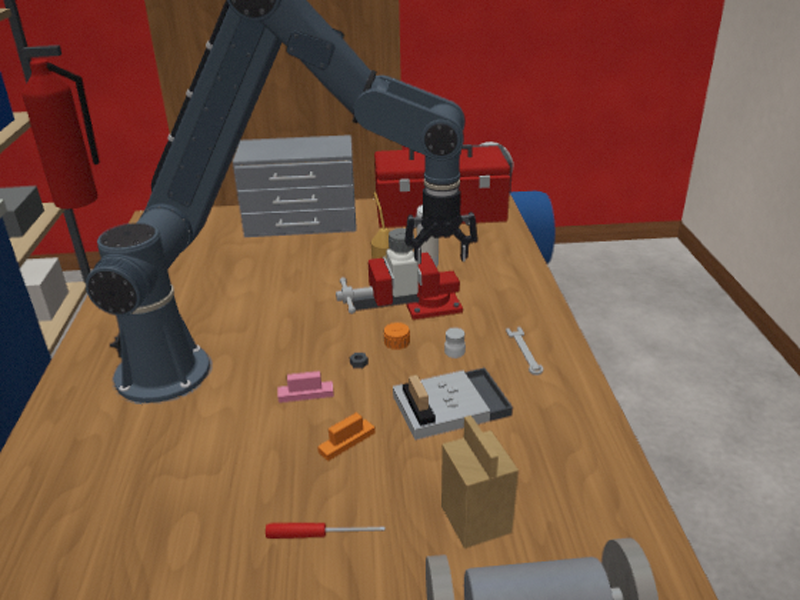

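Scraper-shaped things: pink (scene 325,310), orange (275,350) and black foot with wooden ridge on the plate (322,372). I choose the last one. Cap-shaped things: grey one on the bottle (495,266) and orange one on the bench (430,338). I choose the grey one. Next, a close crop to check both choices.

```bash
python3 - <<'E'
from h import *
a=np.load("scene.npy");b=np.load("side.npy")
z=lambda f,x,y:cv2.resize(f[y:y+75,x:x+100],(400,300),interpolation=cv2.INTER_CUBIC)
# scene plate, side plate / scene bottle, side bottle
im=np.vstack([np.hstack([z(a,195,243),z(b,268,250)]),np.hstack([z(a,305,172),z(b,232,155)])])
cv2.imwrite("pics/crop1.png",im)
E
```

```text
(no output)
```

View pics/crop1.png

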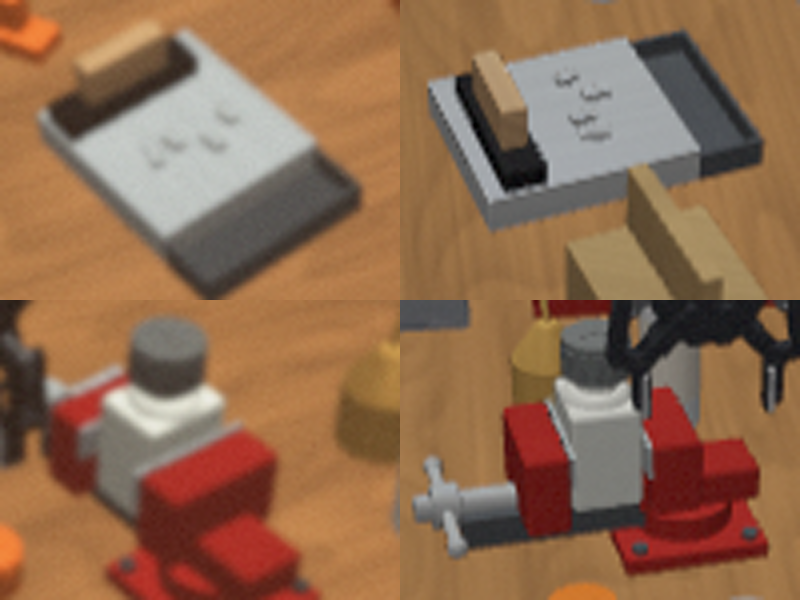

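```bash
python3 - <<'E'
from h import *
a=cam("scene");b=cam("side")
S=np.array([[40,118],[183,32],[318,152],[165,238]])/4+[195,243]
D=np.array([[92,203],[30,82],[232,38],[298,152]])/4+[268,250]
for c,u in((a,S),(b,D)):
    p=onz(c,u,.03); print(p.round(4).tolist(), p.mean(0).round(4)); e=np.diff(np.vstack([p,p[:1]]),axis=0); print(np.linalg.norm(e,axis=1).round(3),np.degrees(np.arctan2(e[:,1],e[:,0])).round(1))
# scraper ridge top z=.084, corners; cap top centre
print("ridge side",onz(b,np.array([[77,58],[97,50],[127,110],[104,119]])/4+[268,250],.084).round(4).tolist())
print("ridge scene",onz(a,np.array([[74,63],[144,22],[168,38],[80,72]])/4+[195,243],.084).round(4).tolist())
print("chips side",onz(b,np.array([[566,77],[596,94],[583,118],[595,134]])/4+[168,250],.034).round(4).tolist())
print("chips scene",onz(a,np.array([[228,115],[213,142],[174,142],[152,157]])/4+[195,243],.034).round(4).tolist())
print("cap",onz(a,[[168/4+305,37/4+172]],.211),onz(b,[[190/4+232,38/4+155]],.211))
print("carton top", onz(b,[[442/800*560,(460)*.7],[516*.7,470*.7],[480*.7,482*.7]],.16))
E
```

```text
[[0.5524, -0.2732, 0.03], [0.5158, -0.1425, 0.03], [0.678, -0.1053, 0.03], [0.7021, -0.2358, 0.03]] [ 0.6121 -0.1892  0.03  ]
[0.136 0.166 0.133 0.154] [ 105.6   12.9  -79.5 -166. ]
[[0.5438, -0.28, 0.03], [0.5106, -0.1441, 0.03], [0.6678, -0.1077, 0.03], [0.694, -0.243, 0.03]] [ 0.6041 -0.1937  0.03  ]
[0.14  0.161 0.138 0.155] [ 103.7   13.   -79.1 -166.2]
ridge side [[0.5425, -0.1875, 0.084], [0.5576, -0.1799, 0.084], [0.5715, -0.2484, 0.084], [0.5549, -0.2562, 0.084]]
ridge scene [[0.5638, -0.2451, 0.084], [0.5468, -0.1835, 0.084], [0.5709, -0.1743, 0.084], [0.5745, -0.2446, 0.084]]
chips side [[0.6111, -0.154, 0.034], [0.6304, -0.176, 0.034], [0.6173, -0.2019, 0.034], [0.6234, -0.2204, 0.034]]
chips scene [[0.6174, -0.1495, 0.034], [0.6373, -0.1704, 0.034], [0.6242, -0.1957, 0.034], [0.6306, -0.2156, 0.034]]
cap [[0.56196718 0.20239438 0.211     ]] [[0.55212021 0.19025233 0.211     ]]
carton top [[ 0.56590026 -0.49577388  0.16      ]
 [ 0.67677874 -0.52955336  0.16      ]
 [ 0.61727982 -0.54813257  0.16      ]]
```

View pics/wrist0.png

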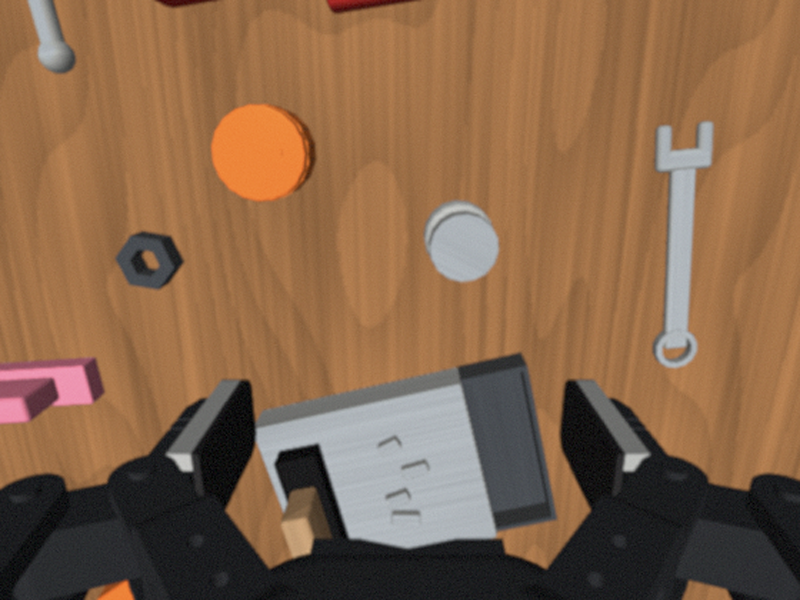

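Crop check: black foot with wooden ridge on the plate, and grey ribbed cap on the white bottle in the red vise. Wrist view: orange cap lure at (262,152), nut (150,260), tin (462,245), wrench on the right, plate at (400,460). The scene and side estimates differ by about 9 mm, so I'll measure from the wrist above the scraper.

Call:
send_rows:
  commands:
    - [-0.65,-0.2,0.15,0,0,-0.072]
    - [-0.65,-0.2,0.15,0,0,-0.072]
    - [-0.65,-0.2,0.15,0,0,-0.072]
    - [-0.65,-0.2,0.15,0,0,-0.072]
    - [-0.65,-0.2,0.15,0,0,-0.072]
    - [-0.65,-0.2,0.15,0,0,-0.072]
  jaw: 1

```text
time: 0.85
position: [0.5642, -0.1968, 0.1997]
orientation: [-0.001, 0.624, 0.781, -0.0]
contact_force: [1.1, 0.5, 0.1]
width: 0.996
gripper_force: 0.0
```

```bash
python3 - <<'E'
from h import *
c=cam("wrist"); np.save("w1.npy",c); print(c["o"]["position"],c["o"]["orientation"],c["o"]["time"])
cv2.imwrite("pics/w1.png",cv2.resize(c["f"],(800,600),interpolation=cv2.INTER_CUBIC))
E
```

```text
[ 0.56419046 -0.19675226  0.19966269] [-6.52636214e-04  6.24326299e-01  7.81163393e-01 -7.61455374e-06] 0.85
```

View pics/w1.png

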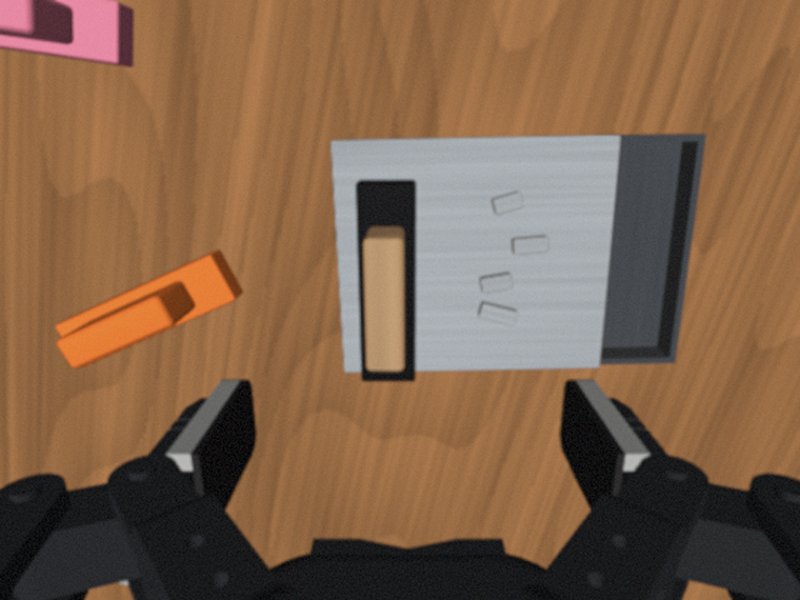

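```bash
python3 - <<'E'
from h import *
c=np.load("w1.npy",allow_pickle=True).item(); u=lambda a:np.array(a,float)*.7
P=onz(c,u([[345,372],[332,141],[620,136],[600,367]]),.03); e=np.diff(np.vstack([P,P[:1]]),axis=0)
print("plate",P.mean(0).round(4),np.linalg.norm(e,axis=1).round(4),np.degrees(np.arctan2(e[:,1],e[:,0])).round(1))
yaw=np.radians(13); 
g=onz(c,u([[365.5,371.5],[363.5,241],[404,238],[404,371.5]]),.084); e=np.diff(np.vstack([g,g[:1]]),axis=0)
print("ridge",g.mean(0).round(4),np.linalg.norm(e,axis=1).round(4),np.degrees(np.arctan2(e[:,1],e[:,0])).round(1))
F=onz(c,u([[362,380],[357.5,182],[415,181],[414,380]]),.048);e=np.diff(np.vstack([F,F[:1]]),axis=0)
print("foot",F.mean(0).round(4),np.linalg.norm(e,axis=1).round(4),np.degrees(np.arctan2(e[:,1],e[:,0])).round(1))
q=c["o"]["orientation"];T=Ro.from_quat([q[1],q[2],q[3],q[0]]).as_matrix(); print("tool y yaw",np.degrees(np.arctan2(T[1,1],T[0,1])))
tool=lambda X:((X-c["o"]["position"])@T).round(4)
print("tool: ridge",tool(g.mean(0)),"foot",tool(F.mean(0)))
R2=Ro.from_euler('z',13,degrees=True).as_matrix(); ch=onz(c,u([[508,203],[530,245],[496,282],[497,313]]),.036)
print("chips in plate",((ch-P.mean(0))@R2)[:,:2].round(4).tolist()," ridge in plate",((g.mean(0)-P.mean(0))@R2).round(4),"foot",((F.mean(0)-P.mean(0))@R2).round(4))
E
```

```text
plate [ 0.6025 -0.1867  0.03  ] [0.1384 0.1576 0.138  0.1586] [ 103.8   13.8  -75.8 -166. ]
ridge [ 0.5557 -0.208   0.084 ] [0.0674 0.0192 0.0689 0.0196] [ 102.3   17.1  -77.3 -167.2]
foot [ 0.5557 -0.2075  0.048 ] [0.1144 0.0302 0.1148 0.0305] [ 102.5   13.7  -77.3 -167.2]
tool y yaw 12.734491151739542
tool: ridge [-0.0093 -0.0106  0.1157] foot [-0.0088 -0.0105  0.1517]
chips in plate [[0.0168, 0.0346], [0.0305, 0.0109], [0.0122, -0.0109], [0.0136, -0.0298]]  ridge in plate [-0.0504 -0.0103  0.054 ] foot [-0.0503 -0.0098  0.018 ]
```

The close view confirms the target scraper. Ridge top is at (384,305) px, chips run from (508,203) to (497,313), and the measured sizes match the given ones. Now I go down onto the ridge.

Call:
send_rows:
  commands:
    - [-0.03,-0.035,0.12,0,0,0]
    - [-0.03,-0.035,0.24,0,0,0]
    - [-0.03,-0.035,0.34,0,0,0]
    - [-0.03,-0.035,0.42,0,0,0]
    - [-0.03,-0.035,0.44,0,0,0]
    - [-0.03,-0.035,0.44,0,0,0]
  jaw: 0.6

```text
time: 1.5
position: [0.5571, -0.2043, 0.0679]
orientation: [-0.001, 0.622, 0.783, 0.0]
contact_force: [0.1, -0.7, 0.4]
width: 0.599
gripper_force: 0.0
```

Call:
send_rows:
  commands:
    - [0,0,0,0,0,0]
    - [0,0,0,0,0,0]
    - [0,0,0,0,0,0]
    - [0,0,0,0,0,0]
    - [0,0,0,0,0,0]
    - [0,0,0,0,0,0]
    - [0,0,0,0,0,0]
    - [0,0,0,0,0,0]
  jaw: 0

```text
time: 2.3
position: [0.5578, -0.2064, 0.0701]
orientation: [0.002, 0.623, 0.782, 0.0]
contact_force: [-0.2, 1.8, 5.7]
width: 0.224
gripper_force: 59.8
```

Gripped (60 N, width 0.224). Next I shift 12 mm along plate +y so the foot spans all the chips, align the yaw, then push.

Call:
send_rows:
  commands:
    - [0.02,0,-0.005,0,0,-0.007]
    - [0.04,0,-0.005,0,0,-0.007]
    - [0.04,0,-0.005,0,0,-0.007]

```text
time: 2.6
position: [0.5538, -0.1934, 0.0701]
orientation: [-0.0, 0.614, 0.789, 0.0]
contact_force: [-1.5, 2.0, 2.9]
width: 0.221
gripper_force: 59.3
```

Call:
send_rows:
  commands:
    - [0,0.04,0,0,0,0]
    - [0,0.08,0,0,0,0]
    - [0,0.12,0,0,0,0]
    - [0,0.15,0,0,0,0]
    - [0,0.18,0,0,0,0]
    - [0,0.21,0,0,0,0]
    - [0,0.24,0,0,0,0]
    - [0,0.27,0,0,0,0]
    - [0,0.3,0,0,0,0]
    - [0,0.3,0,0,0,0]

```text
time: 3.6
position: [0.6434, -0.172, 0.0701]
orientation: [0.001, 0.614, 0.789, 0.001]
contact_force: [0.2, 0.7, 2.8]
width: 0.225
gripper_force: 59.4
```

```bash
python3 - <<'E'
from h import *
o=r.get_obs(); P=np.array([.6025,-.1867,.03]);R2=Ro.from_euler('z',13.8,degrees=True).as_matrix()
print("tcp in plate",((o["position"]-P)@R2).round(4),o["contact_force"],o["time"])
q=o["orientation"];T=Ro.from_quat([q[1],q[2],q[3],q[0]]).as_matrix(); print("tool y yaw",np.degrees(np.arctan2(T[1,1],T[0,1])))
a=cam("scene")["f"][235:325,190:310]; b=cam("side")["f"][245:335,263:383]
cv2.imwrite("pics/mid.png",np.hstack([cv2.resize(x,(400,300),interpolation=cv2.INTER_CUBIC) for x in(a,b)]))
E
```

```text
tcp in plate [0.0432 0.0046 0.0401] [0.15499891 0.68564711 2.78831016] 3.6
tool y yaw 14.246122994597224
```

View pics/mid.png

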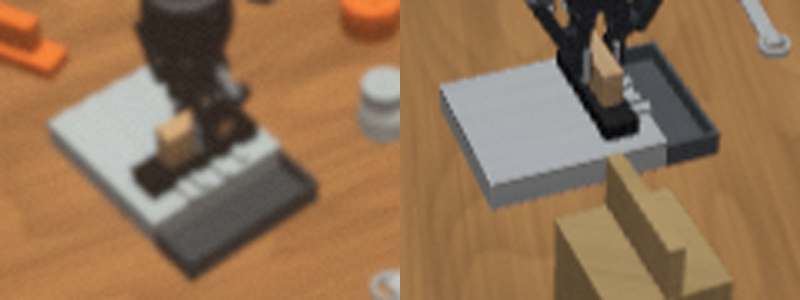

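Both views show all four chips lying along the scraper's +x face, short of the gutter. Next I push 30 mm more, which puts the origin at about 73 mm.

Call:
send_rows:
  commands:
    - [0,0.025,0,0,0,0]
    - [0,0.05,0,0,0,0]
    - [0,0.075,0,0,0,0]
    - [0,0.1,0,0,0,0]
    - [0,0.1,0,0,0,0]
    - [0,0.1,0,0,0,0]

```text
time: 4.3
position: [0.6705, -0.165, 0.0701]
orientation: [0.0, 0.614, 0.789, 0.0]
contact_force: [-1.7, 0.4, 5.0]
width: 0.226
gripper_force: 59.7
```

Call:
send_rows:
  commands:
    - [0,-0.03,0,0,0,0]
    - [0,-0.07,0,0,0,0]
    - [0,-0.12,0,0,0,0]
    - [0,-0.18,0,0,0,0]
    - [0,-0.24,0,0,0,0]
    - [0,-0.3,0,0,0,0]
    - [0,-0.3,0,0,0,0]

```text
time: 5.0
position: [0.5797, -0.1878, 0.0701]
orientation: [-0.001, 0.615, 0.789, -0.001]
contact_force: [-3.0, -1.4, 7.2]
width: 0.224
gripper_force: 60.0
```

```bash
python3 - <<'E'
from h import *
o=r.get_obs(); print(o["position"],o["contact_force"],o["time"],o["width"])
a=cam("scene")["f"][235:325,190:310]; b=cam("side")["f"][245:335,263:383]
cv2.imwrite("pics/mid2.png",np.hstack([cv2.resize(x,(400,300),interpolation=cv2.INTER_CUBIC) for x in(a,b)]))
E
```

```text
[ 0.57974021 -0.18778591  0.07013838] [-3.01383678 -1.35186451  7.24903158] 5.0 0.22421360940737128
```

View pics/mid2.png

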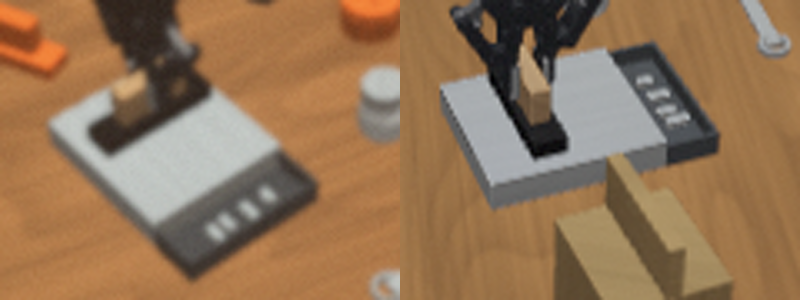

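Both views show all four chips in the gutter and the scraper upright on the plate. Now I let go, lift and travel to above the cap.

Call:
send_rows:
  commands:
    - [0,0,0,0,0,0]
    - [0,0,0,0,0,0]
    - [0,0,0,0,0,0]
    - [0,0,0,0,0,0]
  jaw: 0.6

```text
time: 5.5
position: [0.5827, -0.1868, 0.0693]
orientation: [-0.001, 0.614, 0.789, -0.0]
contact_force: [1.3, 0.6, -0.3]
width: 0.601
gripper_force: 0.0
```

Call:
send_rows:
  commands:
    - [0,0,-0.04,0,0,0]
    - [0,0,-0.14,0,0,0]
    - [0,0,-0.3,0,0,0]
    - [0,0,-0.46,0,0,0]
    - [0,0,-0.62,0,0,0]
    - [0.1,0.02,-0.75,0,0,0]
    - [0.25,0.05,-0.83,0,0,0]
    - [0.4,0.08,-0.87,0,0,0]
    - [0.56,0.11,-0.87,0,0,0]
    - [0.7,0.14,-0.87,0,0,0]

```text
time: 6.5
position: [0.5717, 0.0291, 0.3327]
orientation: [0.001, 0.614, 0.789, 0.001]
contact_force: [0.3, 0.2, -0.7]
width: 0.596
gripper_force: 0.0
```

Call:
send_rows:
  commands:
    - [0.15,0.03,0,0,0,0]
    - [0.3,0.05,0,0,0,0]
    - [0.45,0.08,0,0,0,0]
    - [0.53,0.09,0,0,0,0]
    - [0.53,0.09,0,0,0,0]
    - [0.53,0.09,0,0,0,0]
  jaw: 1

```text
time: 7.1
position: [0.559, 0.188, 0.3313]
orientation: [0.0, 0.613, 0.79, -0.0]
contact_force: [0.0, -0.4, -0.7]
width: 0.998
gripper_force: 0.0
```

```bash
python3 - <<'E'
from h import *
c=cam("wrist"); np.save("w2.npy",c); print(c["o"]["position"],c["o"]["qpos"],c["o"]["time"])
s=cam("scene"); np.save("s2.npy",s)
im=np.hstack([c["f"],s["f"][150:360,180:460].repeat(2,0).repeat(2,1)]); cv2.imwrite("pics/w2.png",cv2.resize(im,(800,300)))
E
```

```text
[0.55901416 0.18797908 0.33134801] [ 1.35404286e-01  3.93399327e-01  1.41541078e+00 -7.40253043e-04
  1.33236134e+00 -1.14355125e-01] 7.1
```

View pics/w2.png

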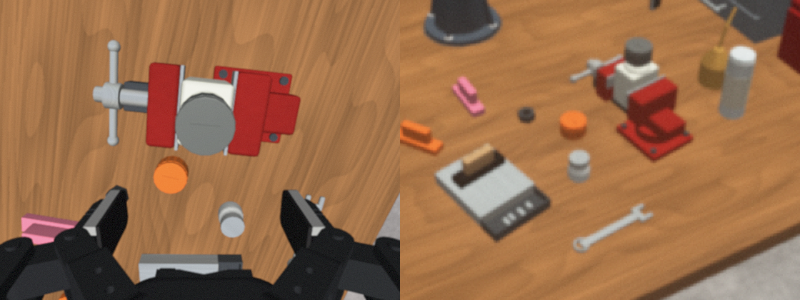

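The wrist view shows the grey cap at (205,124) of the 400x300 half, with the orange lure below it. The scene half shows the scraper standing upright and the four chips in the gutter. Now I measure the cap's top.

```bash
cat > cap.py <<'E'
from h import *
def cap(c,seed,zt=.211,lo=12,hi=12):
    f=cv2.medianBlur(c["f"],5); hsv=cv2.cvtColor(f,cv2.COLOR_BGR2HSV); v=hsv[...,2][seed[1],seed[0]]
    m=((hsv[...,1]<60)&(abs(hsv[...,2].astype(int)-v)<lo)).astype(np.uint8)
    m=cv2.morphologyEx(m,cv2.MORPH_OPEN,np.ones((7,7)))
    n,l,s,ce=cv2.connectedComponentsWithStats(m); k=l[seed[1],seed[0]]
    h=cv2.convexHull(max(cv2.findContours((l==k).astype(np.uint8),0,1)[0],key=cv2.contourArea)).reshape(-1,2)
    p=onz(c,h,zt)[:,:2]
    (x,y),rad=cv2.minEnclosingCircle(p.astype(np.float32)*1000); A=np.c_[2*p,np.ones(len(p))]; q=np.linalg.lstsq(A,(p**2).sum(1),rcond=None)[0]
    print("hsv",hsv[seed[1],seed[0]],"enc",x,y,rad,"fit",q[:2]*1000,1000*np.sqrt(q[2]+q[:2]@q[:2]),"area-rad",1000*np.sqrt(cv2.contourArea((p*1e4).astype(np.float32))*1e-8/np.pi))
    return q[:2]
E
python3 - <<'E'
from cap import *
c=np.load("w2.npy",allow_pickle=True).item()
q=cap(c,(287,172))
o=c["o"]["orientation"];T=Ro.from_quat([o[1],o[2],o[3],o[0]]).as_matrix(); print("tool d",(np.r_[q,.211]-c["o"]["position"])@T)
s=np.load("s2.npy",allow_pickle=True).item(); cap(s,(346,184))
E
```

```text
hsv [ 60   8 127] enc 556.4825439453125 205.18800354003906 30.438444137573242 fit [556.64555579 204.80299439] 29.084235912768353 area-rad 28.93872790667192
tool d [0.01697881 0.00182575 0.12033572]
hsv [ 21  21 121] enc 562.1973266601562 203.34169006347656 25.11928939819336 fit [562.14859733 202.205191  ] 24.298079203743168 area-rad 21.490020700799935
```

Call:
send_rows:
  commands:
    - [0.056,0.006,0.1,0,0,0]
    - [0.056,0.006,0.2,0,0,0]
    - [0.056,0.006,0.2,0,0,0]
    - [0.056,0.006,0.2,0,0,0]
  jaw: 1

```text
time: 7.6
position: [0.5574, 0.2032, 0.271]
orientation: [-0.0, 0.615, 0.789, -0.0]
contact_force: [0.2, 1.0, 0.4]
width: 0.999
gripper_force: 0.0
```

```bash
python3 - <<'E'
from cap import *
c=cam("wrist"); np.save("w3.npy",c); print(c["o"]["position"])
u=proj(c,[[.5565,.205,.211]])[0]; print(u)
q=cap(c,tuple(u.astype(int)))
o=c["o"]["orientation"];T=Ro.from_quat([o[1],o[2],o[3],o[0]]).as_matrix(); print("tool d",(np.r_[q,.211]-c["o"]["position"])@T)
cv2.imwrite("pics/w3.png",c["f"])
E
```

```text
[0.55741397 0.20315228 0.27095228]
[283.25194657 228.80897166]
hsv [ 60   6 128] enc 556.7569580078125 205.42752075195312 29.448240280151367 fit [556.7986265  205.00714912] 28.918227263269095 area-rad 28.725111777502057
tool d [ 1.96074105e-03 -9.65900255e-05  5.99519871e-02]
```

View pics/w3.png

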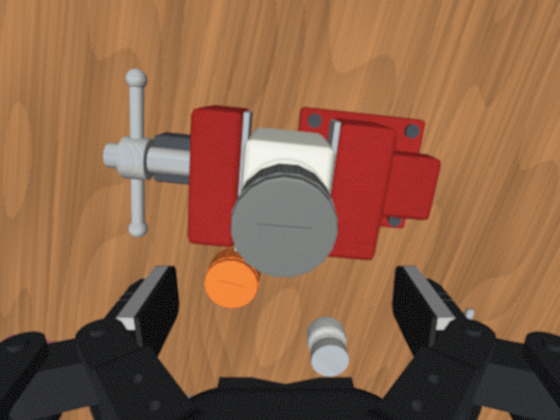

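The near view shows the cap centred at (284,226) px, with a radius of 29 mm as expected. It sits 2 mm off along tool x. Fingers straddle it; I descend and close.

Call:
send_rows:
  commands:
    - [0.006,0,0.1,0,0,0]
    - [0.006,0,0.19,0,0,0]
    - [0.006,0,0.25,0,0,0]
    - [0.006,0,0.27,0,0,0]
    - [0.006,0,0.27,0,0,0]
  jaw: 1

```text
time: 8.15
position: [0.5574, 0.2058, 0.1905]
orientation: [0.0, 0.614, 0.789, 0.0]
contact_force: [1.4, 0.8, 0.4]
width: 1.002
gripper_force: 0.0
```

Call:
send_rows:
  commands:
    - [0,0,0,0,0,0]
    - [0,0,0,0,0,0]
    - [0,0,0,0,0,0]
    - [0,0,0,0,0,0]
    - [0,0,0,0,0,0]
    - [0,0,0,0,0,0]
  jaw: 0

```text
time: 8.75
position: [0.5571, 0.2061, 0.1911]
orientation: [0.001, 0.614, 0.789, 0.001]
contact_force: [-1.0, 0.4, 6.1]
width: 0.687
gripper_force: 64.2
```

Call:
send_rows:
  commands:
    - [0,0,0.01,0,0,0]
    - [0,0,0.02,0,0,0]
    - [0,0,0.028,0,0,0]
    - [0,0,0.028,0,0,0]
    - [0,0,0.028,0,0,0]

```text
time: 9.25
position: [0.5571, 0.2061, 0.1841]
orientation: [0.001, 0.614, 0.789, 0.001]
contact_force: [-3.8, -1.6, 12.8]
width: 0.687
gripper_force: 65.1
```

Call:
send_rows:
  commands:
    - [0,0,0.006,0,0,0]
    - [0,0,0.006,0,0,0]
    - [0,0,0.006,0,0,0]

```text
time: 9.55
position: [0.5572, 0.2061, 0.184]
orientation: [0.001, 0.614, 0.789, 0.001]
contact_force: [-6.1, -2.5, 22.6]
width: 0.684
gripper_force: 66.2
```

The cap is on its bottom stop: z didn't move while the force went from 13 to 23 N. Now I ease off 1 mm and twist 81° anticlockwise, which is negative about tool z.

Call:
send_rows:
  commands:
    - [0,0,-0.003,0,0,-0.035]
    - [0,0,-0.003,0,0,-0.08]
    - [0,0,-0.003,0,0,-0.125]
    - [0,0,-0.003,0,0,-0.17]
    - [0,0,-0.003,0,0,-0.215]

```text
time: 10.05
position: [0.5558, 0.2067, 0.184]
orientation: [-0.0, 0.315, 0.949, 0.0]
contact_force: [-7.6, 0.0, 19.5]
width: 0.688
gripper_force: 65.9
```

Call:
send_rows:
  commands:
    - [0,0,0,0,0,-0.045]
    - [0,0,0,0,0,-0.09]
    - [0,0,0,0,0,-0.135]
    - [0,0,0,0,0,-0.18]
    - [0,0,0,0,0,-0.225]
    - [0,0,0,0,0,-0.235]
    - [0,0,0,0,0,-0.235]
    - [0,0,0,0,0,-0.235]

```text
time: 10.85
position: [0.5562, 0.2058, 0.184]
orientation: [0.001, -0.046, 0.999, -0.001]
contact_force: [-7.0, -2.9, 18.1]
width: 0.688
gripper_force: 65.7
```

```bash
python3 - <<'E'
from cap import *
c=cam("wrist"); o=c["o"]; print(o["position"],o["orientation"],o["torque"],o["contact_force"],o["qpos"][5],o["time"])
cv2.imwrite("pics/w4.png",c["f"])
E
```

```text
[0.55623633 0.20578654 0.18399651] [ 5.35625869e-04 -4.61274528e-02  9.98935254e-01 -5.73672636e-04] [-0.66328091  0.97818347  0.06333536] [-7.04903078 -2.89751251 18.14699901] -1.495587502799483 10.85
```

View pics/w4.png

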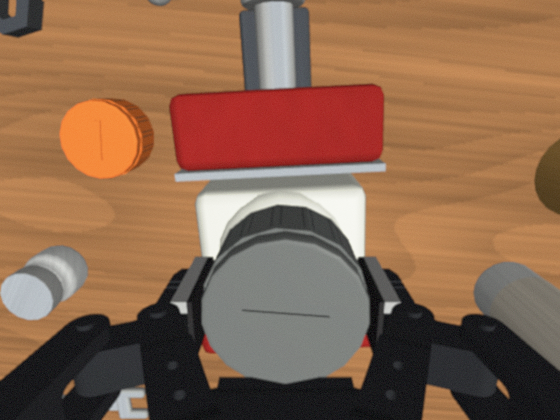

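The mark line keeps the same slant in the gripper's view (4°), so the cap turned with the gripper by about 81°. Now I lift straight up by about 11 cm.

Call:
send_rows:
  commands:
    - [0,0,-0.02,0,0,0]
    - [0,0,-0.05,0,0,0]
    - [0,0,-0.09,0,0,0]
    - [0,0,-0.14,0,0,0]
    - [0,0,-0.2,0,0,0]
    - [0,0,-0.27,0,0,0]
    - [0,0,-0.33,0,0,0]
    - [0,0,-0.37,0,0,0]
    - [0,0,-0.37,0,0,0]
    - [0,0,-0.37,0,0,0]

```text
time: 11.9
position: [0.5564, 0.2061, 0.2912]
orientation: [-0.0, -0.046, 0.999, 0.0]
contact_force: [0.6, 0.7, -0.0]
width: 0.691
gripper_force: 64.5
```

Call:
send_rows:
  commands:
    - [0,0,0,0,0,0]
    - [0,0,0,0,0,0]
    - [0,0,0,0,0,0]
    - [0,0,0,0,0,0]

```text
time: 12.3
position: [0.5564, 0.206, 0.291]
orientation: [-0.0, -0.046, 0.999, -0.0]
contact_force: [0.1, 0.1, -0.5]
width: 0.693
gripper_force: 64.5
```

```bash
python3 - <<'E'
from cap import *
a=cam("scene"); o=a["o"]; print(o["position"],o["contact_force"],o["width"],o["gripper_force"],o["time"])
b=cam("side")
z=lambda f,x,y:cv2.resize(f[y:y+90,x:x+120],(400,300),interpolation=cv2.INTER_CUBIC)
cv2.imwrite("pics/end.png",np.vstack([np.hstack([z(a["f"],295,130),z(b["f"],222,115)]),np.hstack([z(a["f"],190,235),z(b["f"],263,245)])]))
E
```

```text
[0.55643752 0.20604904 0.29102358] [ 0.14152368  0.07536055 -0.53188845] 0.6933774295737695 64.52976621687412 12.3
```

View pics/end.png

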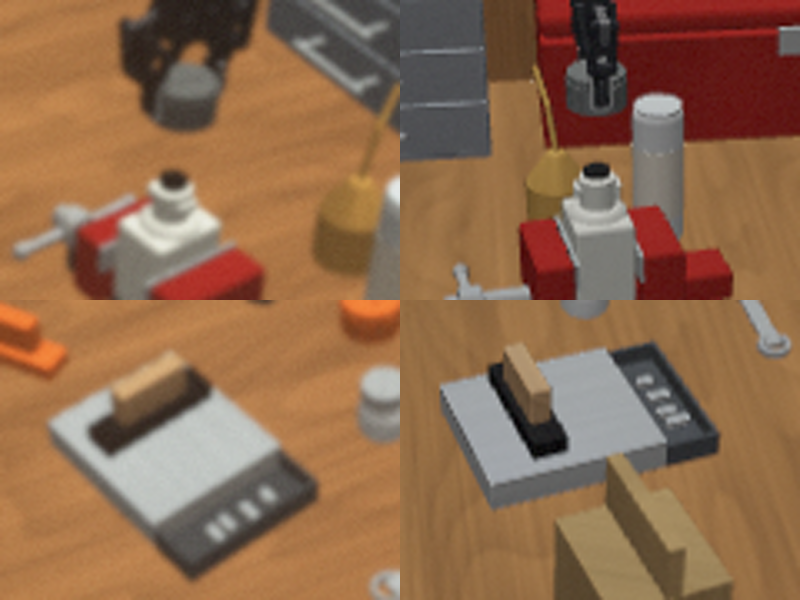

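The cap is held level above the open bottle, the four chips lie in the gutter, and the scraper stands upright on the plate. I'm handing the job in.

```bash
python3 -c "
from rig import r
print(r.close_job())"
```

```text
the job is handed in; nothing more can be done
None
```

I handed the job in at 12.3 s on the robot's clock, with no verdict returned. The last pictures showed all four chips in the gutter, the scraper standing upright on the plate, and the cap gripped level about 8 cm above the open bottle.

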